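# Index the engraving turntable one place and seat it on its pawl

## Task

The engraver is ready for the next petal: turn the round engraving table counter-clockwise (seen from above) by its brass knob just past the click where the red-nosed spring pawl drops in behind the next tooth, one place and no further. Then turn it back until that tooth bears on the pawl and press it home with a steady push of about 15 N at the knob for a good half second, never above 25 N. Let go with the table left seated on the pawl, and leave the ink jar, the eraser and the graver where they lie.

Things in the scene. Friction and masses are not known exactly. Their poses are not given: they have to be found in the camera images.
- hub (a point): point on the table's vertical turning axis, fixed to the base, 44 mm above the desk, level with the disc's upper face. The table is a dark steel disc 176 mm across with a black scratchboard engraved with copper petals (3 mm proud), on an aluminium ratchet wheel of 8 saw teeth (tips 106 mm from the axis).
- knob (a point): centre (half-way up) of the upright brass knob on the table, a plain cylinder 20 mm across and 50 mm tall that stands on the disc from 44 to 94 mm above the desk (centre 69 mm), 78 mm from the turning axis. It is fixed to the table and the only handle. Nothing but the flat disc lies within 60 mm of it.
- dial (a joint): turn of the table in rad, growing counter-clockwise from above; starts at 0.06 to 0.30, loose between two teeth. Drag of 1.5 N at the knob holds it where it is left. From about 0.40 the next tooth lifts the pawl (3 to 9 N at the knob) until it clicks in; then loose again. Turned back, it stops hard on the pawl: the seat, anywhere from 0.74 to 0.83 as the pawl block is adjustable, found by feel.
- base: the fixed base; origin on the turning axis at desk height, x axis towards the pawl, z up. On its tongue stands the green pawl block, 36 mm wide, 34 mm long and 42 mm high, 128 to 162 mm from the axis, set up to 4 mm to either side of the base's x axis.
- ink: bystander: loose amber ink jar 48 mm across, 62 mm tall with black cap, origin at the centre of its underside
- eraser: bystander: loose round green eraser 48 mm across, 22 mm tall, origin at the centre of its underside
- graver: bystander: loose engraving tool lying along its x axis, wooden handle 70 x 18 x 16 mm and thin steel shank, 132 mm long in all, origin on its underside near the ferrule
- pawl (a joint): lift of the spring pawl in m: 0 = sprung in between two teeth, up to 0.011 on a tooth's tip. It is a steel plunger with a red round nose 10 mm across that slides in the green block (42 mm high) towards the axis; nose 27 mm above the desk, 100 mm from the axis. Of a 15 N push at the knob about 10.5 N reaches it. Not to be handled.

How it is judged:
By the outcome, as a careful person would: the job done as asked, in the order asked, and still so for the second after the job is handed in, with the robot touching nothing.
It also fails if it takes over 58 s, if anything falls off the work surface, if the arm or the gripper's body presses on something with over 40 N, if the wrist force passes 120 N, or if a joint passes its speed limit or range.

## Robot

A 7-joint arm with a two-finger parallel gripper is mounted at the origin on the work surface. World frame = base frame: x ahead of the robot, y to its left, z up, the work surface at z = 0. Lengths are in m, angles in rad, forces in N, time in s.
With the tool pointing down it reaches from about 0.35 to 0.775 m from the base axis. Payload 3.1 kg.
Tool frame: the origin (TCP) lies at the very end of the fingers, on their centre line; the grasp point (between the pads) lies 19 mm behind it; z points along the fingers, y is the line along which they close (so a half turn about z gives the same grasp; the last joint's range is limited). The gripper opens to 85 mm and grips with 20 to 120 N. Pads are 22 mm wide; open, the fingers measure 114 mm over their backs; the gripper's body (76 mm by 85 mm) begins 54 mm behind the grasp point. The pads swing forward as they close: fully open they stand 13 mm farther back than shut.
Start: joints at [1.208, 0.311, 0.014, 1.512, -0.004, 1.319, -0.027], TCP at [0.173, -0.522, 0.231] pointing down, gripper open.
Joint ranges: [-2.7, 2.7], [-0.3, 1.91], [-1.27, 1.3], [0.12, 2.57], [-1.44, 4.58], [0.2, 2.03], [-3.05, 3.05]. Speed limits (rad/s): [2.79, 2.79, 3.14, 3.14, 3.14, 3.14, 3.14].

## Interface

Orientations are given as a 3x3 rotation matrix whose columns are the frame's x, y, z axes.
In Python, from bench import sense, capture, calibration, hand_in gives the robot as it stands. The module is installed in compiled form; this text tells all that it offers.
- The arm moves only by the tool step_arm, never from a script. Its arguments are lists of equal length, an entry for each row: "dp": the shift along the tool's x, y, z normalised to -1 to 1, where 1 is 1 m, a list of three; "rotation": the turn, a rotation vector about the tool's x, y, z normalised to -1 to 1, where 1 is 60 degrees, a list of three. A call has 1 to 12 rows; each row shifts and turns the commanded pose from where the row before left it, along the tool's axes as they then stand; what a row does not reach is not made up. A row lasts 1/12 s, in which the tool goes at most 41.7 mm and 7.16 degrees, less where a joint would pass 70% of its speed; a pose out of reach is approached as far as the arm can. A call with a number of a shift or a turn outside -1 to 1 is refused whole. A call with a gripper value outside its range is refused whole. "hand" is the closure, from -1 (fully open) to 1 (shut), set as the call begins (left out, the last holds). The fingers move at their own pace and stop on an object; the grip force is fixed at half the most. Time passes only in rows, so rows that do not move let the fingers close. It gives the time, the measured TCP pose, the force, the opening and the grip force at its end, in the units of the state.
- sense(): the state, without advancing time (a new reading comes with each control period).
- capture(name): name is "scene" or "top"; returns (picture, depth): 400x640x3 uint8, red, green, blue; 400x640 float32, m along the optical axis (not along the pixel's ray), 0 where there is no reading.
- calibration(name): a dict with "fov_y" (degrees; the focal length in pixels is half the picture's height over the tangent of half this angle, whatever the lens; pixels are square), "cx", "cy" (the principal point, pixels), "rvec" (rotation vector, rad) and "tvec" (3), from world to camera coordinates, as OpenCV has them. Camera axes: x right, y down, z forward; pixel columns grow to the right and rows downward; lengths in m; the calibration is good to about 2 mm. A picture is of the moment at which its call begins. calibration takes no time and is no camera call.
- hand_in(): hands the job in; it is judged then, once.
The state is a dict: "time": time; "joint_pos": joint angles; "joint_vel": joint speeds; "tau": joint torques, N m; "position": TCP position; "tcp_rot": TCP orientation; "force": force on the tool from outside, world axes, zero at the start; "ft_torque": the same for the moment, N m; "opening": finger opening in m; "finger_force": force on a finger pad.
Only numpy, scipy, OpenCV 4.12 (cv2) and the standard library are available. Lean on these libraries where they do the work, as an engineer would, in place of code of your own. Each camera call takes 0.05 s, during which the arm holds its last target. There are 200 camera calls.

## Working session

There is one attempt and no reset: what is moved stays moved. The work goes in short steps, Python scripts to look and compute and a tool call to move; the robot and the scene stay as the last step left them, time stands still between calls to the robot, and variables do not carry over. Pictures are saved under pics/ and viewed, at most 10 in all, crops included, and the job is handed in when it is done.

Besides the shell and the picture viewer there is one more tool, called by a JSON object that holds its "api" and its "payload". step_arm: Moves the arm, as the interface text tells. Its arguments: {"type":"object","properties":{"dp":{"type":"array"},"rotation":{"type":"array"},"hand":{"type":"number"}},"required":["dp","rotation"]}

```bash
mkdir -p pics; cat > h.py <<'E'
import numpy as np, cv2
from bench import *
def cam(n):
    c=calibration(n); f=200/np.tan(np.radians(c['fov_y'])/2)
    return f,c['cx'],c['cy'],cv2.Rodrigues(np.array(c['rvec'],float))[0],np.array(c['tvec'],float)
def ray(n,u,v,z):
    f,cx,cy,R,t=cam(n); d=R.T@np.array([(u-cx)/f,(v-cy)/f,1]); o=-R.T@t
    return o+d*(z-o[2])/d[2]
def proj(n,p):
    f,cx,cy,R,t=cam(n); q=R@np.array(p)+t; return f*q[0]/q[2]+cx,f*q[1]/q[2]+cy
E
python3 - <<'E'
from h import *
for n in("top","scene"):
    p,d=capture(n); cv2.imwrite(f"pics/{n}0.png",p[:,:,::-1]); np.save(n+"d.npy",d); print(n,calibration(n))
s=sense(); print({k:np.round(v,3).tolist() for k,v in s.items()})
E
```

```text
top {'fov_y': 46.025453227067764, 'cx': 318.90403270699784, 'cy': 202.7708168990703, 'rvec': array([ 2.10499682, -2.10084594,  0.22747088]), 'tvec': array([0.0361101 , 0.59172276, 0.80489567])}
scene {'fov_y': 56.385079588927866, 'cx': 312.8814815672556, 'cy': 199.6240430025916, 'rvec': array([ 0.63858804,  2.59149658, -1.22010948]), 'tvec': array([ 0.50910444, -0.12180821,  1.03183248])}
{'time': 0.1, 'joint_pos': [1.208, 0.312, 0.014, 1.513, -0.004, 1.319, -0.027], 'joint_vel': [0.0, -0.004, 0.001, -0.004, -0.0, -0.001, 0.001], 'tau': [0.001, -38.085, 0.147, -23.124, 0.012, 0.008, -0.0], 'position': [0.173, -0.521, 0.23], 'tcp_rot': [[0.949, 0.315, -0.001], [0.315, -0.949, 0.002], [-0.0, -0.002, -1.0]], 'force': [0.323, 0.703, 0.763], 'ft_torque': [0.005, -0.028, -0.022], 'finger_force': 0.0, 'opening': 0.085}
```

View pics/top0.png

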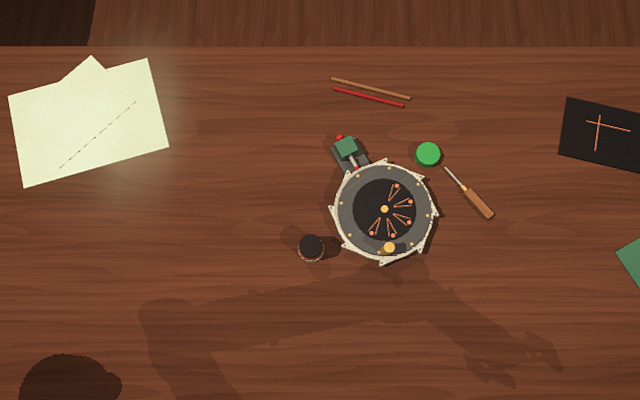

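View pics/scene0.png

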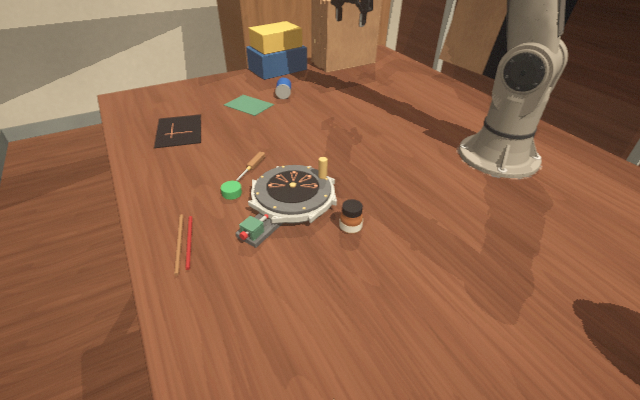

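The top view shows the hub at about (384,209), the knob at (389,247), the pawl block at (346,147), the ink jar at (311,248), the eraser at (428,153) and the graver at about (470,192). I'll enlarge a crop.

```bash
python3 - <<'E'
from h import *
im=cv2.imread("pics/top0.png")[125:275,290:450]; cv2.imwrite("pics/c0.png",cv2.resize(im,None,fx=4,fy=4,interpolation=cv2.INTER_CUBIC))
H=ray("top",384.5,209,.047);K=ray("top",389.5,247,.094);P=ray("top",346,147,.042);I=ray("top",311,247,.062)
print(H,K,P,I,np.linalg.norm((K-H)[:2]),np.linalg.norm((P-H)[:2]))
a=lambda v:np.arctan2(v[1],v[0])
print("pawl ang",a(P-H),"knob",a(K-H), "dtan", a(I-H))
E
```

```text
[ 0.58395962 -0.08610662  0.047     ] [ 0.50620537 -0.08649718  0.094     ] [ 0.70847858 -0.01518703  0.042     ] [0.51001536 0.05146163 0.062     ] 0.07775523753539466 0.1432988437352944
pawl ang 0.517727701144935 knob -3.1365696126493083 dtan 2.0639994975161926
```

View pics/c0.png

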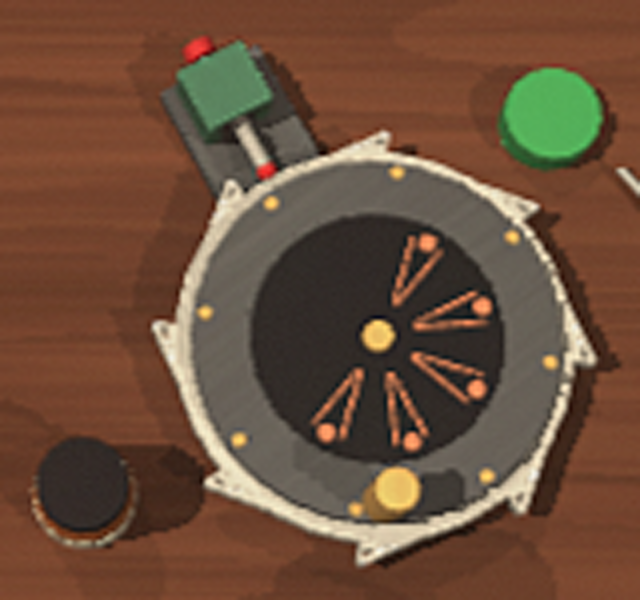

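The crop shows the knob top at crop (397,488), the pawl nose at (265,170), the tooth behind it at (230,187) and the next tooth at (385,140). I'll cage the knob loosely between the fingers, close axis along the tangent. First step is to turn the tool and move above it.

{"api": "step_arm", "payload": {"dp": [[0,0,0],[0,0,0],[0,0,0],[0.024,-0.031,0],[0.024,-0.031,0],[0.024,-0.031,0],[0.024,-0.031,0],[0.024,-0.031,0],[0.024,-0.031,0],[0.024,-0.031,0],[0.024,-0.031,0],[0.024,-0.031,0]], "rotation": [[0,0,0.102],[0,0,0.102],[0,0,0.102],[0,0,0],[0,0,0],[0,0,0],[0,0,0],[0,0,0],[0,0,0],[0,0,0],[0,0,0],[0,0,0]], "hand": 0.2}}

```text
time: 1.1
position: [0.3898, -0.241, 0.231]
tcp_rot: [[1.0, 0.0, -0.001], [0.0, -1.0, 0.0], [-0.001, -0.0, -1.0]]
force: [1.3, -0.3, 0.6]
opening: 0.0344
finger_force: 0.0
```

```bash
python3 - <<'E'
from h import *
C=np.array([0.584,-0.0861])
a=lambda p:np.arctan2(p[1]-C[1],p[0]-C[0])
f=lambda u,v,z:ray("top",290+(u+.5)/4-.5,125+(v+.5)/4-.5,z)
for z in(.027,.036,.042):
    t=[f(u,v,z)[:2] for u,v in((232,183),(388,135),(538,207),(595,360),(520,512),(362,563),(208,482),(155,325))]
    c=np.mean(t,0); C=c; print(z,c,[(round(a(p),3),round(np.linalg.norm(p-C),4)) for p in t])
C=np.array([0.584,-0.0861]); n=f(265,170,.032); b=f(222,82,.042); print("nose",a(n),np.linalg.norm(n[:2]-C),"block",a(b))
E
```

```text
0.027 [ 0.58538283 -0.08643255] [(np.float64(0.702), np.float64(0.1049)), (np.float64(-0.09), np.float64(0.1052)), (np.float64(-0.876), np.float64(0.1063)), (np.float64(-1.647), np.float64(0.1058)), (np.float64(-2.457), np.float64(0.1048)), (np.float64(3.058), np.float64(0.1056)), (np.float64(2.266), np.float64(0.105)), (np.float64(1.488), np.float64(0.106))]
0.036 [ 0.58351912 -0.08522206] [(np.float64(0.702), np.float64(0.1038)), (np.float64(-0.09), np.float64(0.1042)), (np.float64(-0.876), np.float64(0.1052)), (np.float64(-1.647), np.float64(0.1047)), (np.float64(-2.457), np.float64(0.1037)), (np.float64(3.058), np.float64(0.1045)), (np.float64(2.266), np.float64(0.104)), (np.float64(1.488), np.float64(0.1049))]
0.042 [ 0.58227665 -0.08441506] [(np.float64(0.702), np.float64(0.1031)), (np.float64(-0.09), np.float64(0.1035)), (np.float64(-0.876), np.float64(0.1045)), (np.float64(-1.647), np.float64(0.104)), (np.float64(-2.457), np.float64(0.103)), (np.float64(3.058), np.float64(0.1038)), (np.float64(2.266), np.float64(0.1032)), (np.float64(1.488), np.float64(0.1042))]
nose 0.5363124355833921 0.10077036307942379 block 0.5147301564694468
```

{"api": "step_arm", "payload": {"dp": [[0.0232,-0.0309,0],[0.0232,-0.0309,0],[0.0232,-0.0309,0],[0.0232,-0.0309,0],[0.0232,-0.0309,0],[0,0,0.03],[0,0,0.03],[0,0,0.03],[0,0,0.03],[0,0,0],[0,0,0]], "rotation": [[0,0,0],[0,0,0],[0,0,0],[0,0,0],[0,0,0],[0,0,0],[0,0,0],[0,0,0],[0,0,0],[0,0,0],[0,0,0]]}}

```text
time: 2.02
position: [0.5035, -0.0881, 0.1099]
tcp_rot: [[1.0, 0.0, -0.005], [0.0, -1.0, 0.001], [-0.005, -0.001, -1.0]]
force: [1.2, -0.2, 1.1]
opening: 0.034
finger_force: 0.0
```

```bash
python3 - <<'E'
from h import *
p,d=capture("scene"); q,_=capture("top")
a=cv2.resize(p[100:260,200:400,::-1],None,fx=3,fy=3,interpolation=cv2.INTER_CUBIC)
cv2.imwrite("pics/s1.png",a); print(sense()['position'],sense()['force'])
E
```

```text
[ 0.50662203 -0.08845154  0.11293918] [0.53513075 0.43200068 0.80903796]
```

View pics/s1.png

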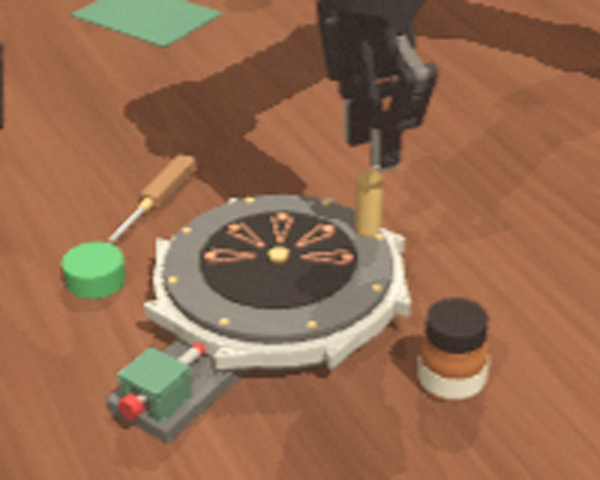

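The fingers, with tips at about crop (370,155), hang straight over the knob top at (370,178). I'll lower them around the knob.

{"api": "step_arm", "payload": {"dp": [[0,-0.002,0.013],[0,0,0.013],[0,0,0.013],[0,0,0.012],[0,0,0],[0,0,0],[0,0,0]], "rotation": [[0,0,0],[0,0,0],[0,0,0],[0,0,0],[0,0,0],[0,0,0],[0,0,0]]}}

```text
time: 2.7
position: [0.507, -0.0865, 0.0623]
tcp_rot: [[1.0, 0.0, 0.004], [0.0, -1.0, -0.001], [0.004, 0.001, -1.0]]
force: [0.4, -0.2, -0.3]
opening: 0.0341
finger_force: 0.0
```

{"api": "step_arm", "payload": {"dp": [[0,0,0],[0,0,0],[0,0,0]], "rotation": [[0,0,0],[0,0,0],[0,0,0]], "hand": 0.36}}

```text
time: 2.95
position: [0.5059, -0.0864, 0.0611]
tcp_rot: [[1.0, 0.0, 0.002], [0.0, -1.0, -0.0], [0.002, 0.0, -1.0]]
force: [-0.3, 0.8, -0.9]
opening: 0.0273
finger_force: 0.0
```

{"api": "step_arm", "payload": {"dp": [[0,0.00156,0],[0,0.00156,0],[0,0.00156,0],[0,0.00156,0],[0,0.00156,0],[0,0.00156,0],[0,0.00156,0],[0,0.00156,0],[0,0.00156,0],[0,0.00156,0],[0,0.00156,0],[0,0.00156,0]], "rotation": [[0,0,-0.0191],[0,0,-0.0191],[0,0,-0.0191],[0,0,-0.0191],[0,0,-0.0191],[0,0,-0.0191],[0,0,-0.0191],[0,0,-0.0191],[0,0,-0.0191],[0,0,-0.0191],[0,0,-0.0191],[0,0,-0.0191]]}}

```text
time: 3.95
position: [0.5073, -0.105, 0.0602]
tcp_rot: [[0.971, 0.24, -0.0], [0.24, -0.971, 0.0], [-0.0, -0.0, -1.0]]
force: [1.0, 1.8, 0.6]
opening: 0.0276
finger_force: 0.8
```

{"api": "step_arm", "payload": {"dp": [[0,0.00156,0],[0,0.00156,0],[0,0.00156,0],[0,0.00156,0],[0,0.00156,0],[0,0.00156,0],[0,0.00156,0],[0,0.00156,0]], "rotation": [[0,0,-0.0191],[0,0,-0.0191],[0,0,-0.0191],[0,0,-0.0191],[0,0,-0.0191],[0,0,-0.0191],[0,0,-0.0191],[0,0,-0.0191]]}}

```text
time: 4.62
position: [0.5106, -0.1142, 0.0601]
tcp_rot: [[0.92, 0.393, -0.002], [0.393, -0.92, 0.003], [-0.0, -0.004, -1.0]]
force: [-1.1, 6.8, 0.8]
opening: 0.0273
finger_force: 3.4
```

{"api": "step_arm", "payload": {"dp": [[0,0.00156,0],[0,0.00156,0],[0,0.00156,0],[0,0.00156,0],[0,0.00156,0],[0,0.00156,0],[0,0.00156,0],[0,0.00156,0]], "rotation": [[0,0,-0.0191],[0,0,-0.0191],[0,0,-0.0191],[0,0,-0.0191],[0,0,-0.0191],[0,0,-0.0191],[0,0,-0.0191],[0,0,-0.0191]]}}

```text
time: 5.28
position: [0.5152, -0.1228, 0.06]
tcp_rot: [[0.844, 0.536, -0.004], [0.536, -0.844, 0.006], [-0.0, -0.007, -1.0]]
force: [-2.9, 9.4, 3.9]
opening: 0.0272
finger_force: 5.0
```

{"api": "step_arm", "payload": {"dp": [[0,0.00156,0],[0,0.00156,0],[0,0.00156,0],[0,0.00156,0]], "rotation": [[0,0,-0.0191],[0,0,-0.0191],[0,0,-0.0191],[0,0,-0.0191]]}}

```text
time: 5.62
position: [0.5178, -0.1267, 0.06]
tcp_rot: [[0.798, 0.602, -0.006], [0.602, -0.798, 0.008], [-0.0, -0.01, -1.0]]
force: [-5.1, 11.2, 6.3]
opening: 0.0271
finger_force: 6.1
```

{"api": "step_arm", "payload": {"dp": [[0,0.00156,0],[0,0.00156,0],[0,0.00156,0]], "rotation": [[0,0,-0.0191],[0,0,-0.0191],[0,0,-0.0191]]}}

```text
time: 5.87
position: [0.5198, -0.1293, 0.0599]
tcp_rot: [[0.76, 0.649, -0.008], [0.649, -0.76, 0.009], [-0.0, -0.012, -1.0]]
force: [-7.3, 12.7, 7.9]
opening: 0.0272
finger_force: 7.1
```

{"api": "step_arm", "payload": {"dp": [[0,0.00156,0],[0,0.00156,0]], "rotation": [[0,0,-0.0191],[0,0,-0.0191]]}}

```text
time: 6.03
position: [0.5216, -0.1318, 0.0599]
tcp_rot: [[0.734, 0.679, -0.009], [0.679, -0.734, 0.009], [-0.001, -0.012, -1.0]]
force: [-7.0, 12.3, 8.4]
opening: 0.0275
finger_force: 7.1
```

{"api": "step_arm", "payload": {"dp": [[0,0.00156,0],[0,0.00156,0]], "rotation": [[0,0,-0.0191],[0,0,-0.0191]]}}

```text
time: 6.2
position: [0.5264, -0.1401, 0.0601]
tcp_rot: [[0.707, 0.707, -0.002], [0.707, -0.707, 0.001], [-0.001, -0.002, -1.0]]
force: [-0.4, 1.3, 0.4]
opening: 0.0274
finger_force: 0.7
```

{"api": "step_arm", "payload": {"dp": [[0,0,0],[0,0,0],[0,0,0]], "rotation": [[0,0,0],[0,0,0],[0,0,0]]}}

```text
time: 6.45
position: [0.5271, -0.1425, 0.0601]
tcp_rot: [[0.711, 0.703, -0.0], [0.703, -0.711, -0.001], [-0.001, 0.0, -1.0]]
force: [-0.4, 1.0, -0.6]
opening: 0.0274
finger_force: 0.3
```

```bash
python3 - <<'E'
from h import *
p,d=capture("scene"); q,_=capture("top")
a=cv2.resize(p[140:250,220:350,::-1],None,fx=4,fy=4,interpolation=cv2.INTER_CUBIC)
cv2.imwrite("pics/s2.png",a); s=sense();print(s['position'],s['force'])
E
```

```text
[ 0.52707916 -0.14246826  0.06014349] [-0.34320377  0.36305059  0.17338694]
```

View pics/s2.png

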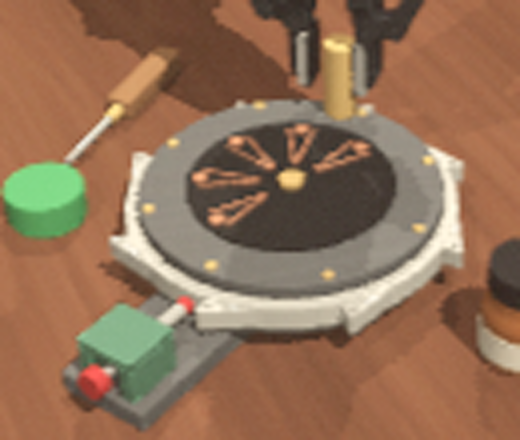

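The pawl nose (187,303) is in, with the tooth tip at (197,315) just past it. Now back gently.

{"api": "step_arm", "payload": {"dp": [[0.001,-0.0015,0],[0.001,-0.0015,0],[0,-0.0015,0],[0,-0.0015,0],[0,-0.0015,0],[0,0,0],[0,0,0]], "rotation": [[0,0,0.019],[0,0,0.019],[0,0,0.019],[0,0,0.019],[0,0,0.019],[0,0,0],[0,0,0]]}}

```text
time: 7.13
position: [0.5238, -0.1345, 0.0604]
tcp_rot: [[0.777, 0.63, 0.0], [0.63, -0.777, -0.0], [0.0, 0.0, -1.0]]
force: [0.8, -0.7, -0.2]
opening: 0.027
finger_force: 0.1
```

{"api": "step_arm", "payload": {"dp": [[0,-0.001,0],[0,-0.001,0],[0,0,0],[0,0,0]], "rotation": [[0,0,0],[0,0,0],[0,0,0],[0,0,0]]}}

```text
time: 7.47
position: [0.5225, -0.1333, 0.0605]
tcp_rot: [[0.777, 0.629, 0.0], [0.629, -0.777, -0.001], [-0.0, 0.001, -1.0]]
force: [0.4, -1.5, 0.8]
opening: 0.0269
finger_force: 0.7
```

{"api": "step_arm", "payload": {"dp": [[0,-0.001,0],[0,-0.001,0],[0,0,0],[0,0,0]], "rotation": [[0,0,0],[0,0,0],[0,0,0],[0,0,0]]}}

```text
time: 7.8
position: [0.5209, -0.1314, 0.0603]
tcp_rot: [[0.777, 0.63, -0.0], [0.63, -0.777, -0.0], [-0.0, -0.0, -1.0]]
force: [-0.1, -1.4, 1.1]
opening: 0.0271
finger_force: 0.7
```

{"api": "step_arm", "payload": {"dp": [[0,-0.001,0],[0,-0.001,0],[0,0,0],[0,0,0]], "rotation": [[0,0,0],[0,0,0.019],[0,0,0],[0,0,0]]}}

```text
time: 8.13
position: [0.5205, -0.1306, 0.0603]
tcp_rot: [[0.79, 0.614, 0.001], [0.614, -0.79, -0.001], [0.001, 0.002, -1.0]]
force: [2.7, -3.3, -2.7]
opening: 0.0273
finger_force: 2.5
```

{"api": "step_arm", "payload": {"dp": [[0,-0.001,0],[0,-0.001,0],[0,0,0],[0,0,0]], "rotation": [[0,0,0],[0,0,0.019],[0,0,0],[0,0,0]]}}

```text
time: 8.47
position: [0.5206, -0.1302, 0.0603]
tcp_rot: [[0.802, 0.597, 0.004], [0.597, -0.802, -0.002], [0.002, 0.004, -1.0]]
force: [5.7, -6.0, -4.8]
opening: 0.0275
finger_force: 4.2
```

{"api": "step_arm", "payload": {"dp": [[0,-0.001,0],[0,-0.001,0],[0,-0.001,0],[0,0,0],[0,0,0]], "rotation": [[0,0,0],[0,0,0],[0,0,0],[0,0,0],[0,0,0]]}}

```text
time: 8.88
position: [0.5205, -0.1301, 0.0604]
tcp_rot: [[0.803, 0.596, 0.008], [0.596, -0.803, -0.005], [0.004, 0.009, -1.0]]
force: [10.3, -9.1, -9.8]
opening: 0.0272
finger_force: 6.6
```

{"api": "step_arm", "payload": {"dp": [[0,-0.0006,0],[0,0,0],[0,0,0],[0,0,0]], "rotation": [[0,0,0],[0,0,0],[0,0,0],[0,0,0]]}}

```text
time: 9.22
position: [0.5205, -0.1301, 0.0604]
tcp_rot: [[0.803, 0.596, 0.009], [0.596, -0.803, -0.005], [0.004, 0.01, -1.0]]
force: [9.8, -9.9, -10.4]
opening: 0.0276
finger_force: 7.1
```

{"api": "step_arm", "payload": {"dp": [[0,0,0],[0,0,0],[0,0,0],[0,0,0],[0,0,0],[0,0,0]], "rotation": [[0,0,0],[0,0,0],[0,0,0],[0,0,0],[0,0,0],[0,0,0]]}}

```text
time: 9.72
position: [0.5205, -0.1301, 0.0604]
tcp_rot: [[0.803, 0.596, 0.009], [0.596, -0.803, -0.005], [0.004, 0.01, -1.0]]
force: [11.2, -9.8, -9.4]
opening: 0.0273
finger_force: 7.1
```

{"api": "step_arm", "payload": {"dp": [[0,0,0],[0,0,0],[0,0,0],[0,0,0],[0,0,0],[0,0,0]], "rotation": [[0,0,0],[0,0,0],[0,0,0],[0,0,0],[0,0,0],[0,0,0]]}}

```text
time: 10.22
position: [0.5206, -0.1301, 0.0604]
tcp_rot: [[0.803, 0.596, 0.009], [0.596, -0.803, -0.005], [0.004, 0.01, -1.0]]
force: [10.2, -8.8, -10.4]
opening: 0.0271
finger_force: 7.1
```

{"api": "step_arm", "payload": {"dp": [[0,-0.0005,0],[0,0,0],[0,0,0],[0,0,0],[0,0,0],[0,0,0],[0,0,0],[0,0,0],[0,0,0],[0,0,0]], "rotation": [[0,0,0],[0,0,0],[0,0,0],[0,0,0],[0,0,0],[0,0,0],[0,0,0],[0,0,0],[0,0,0],[0,0,0]]}}

```text
time: 11.05
position: [0.5205, -0.1301, 0.0604]
tcp_rot: [[0.803, 0.596, 0.01], [0.596, -0.803, -0.006], [0.004, 0.01, -1.0]]
force: [11.3, -10.1, -11.8]
opening: 0.0273
finger_force: 7.5
```

{"api": "step_arm", "payload": {"dp": [[0,0.002,0],[0,0.002,0],[0,0.002,0],[0,0.001,0],[0,0.001,0],[0,0,0],[0,0,0]], "rotation": [[0,0,0],[0,0,0],[0,0,0],[0,0,0],[0,0,0],[0,0,0],[0,0,0]]}}

```text
time: 11.63
position: [0.5207, -0.1305, 0.0603]
tcp_rot: [[0.801, 0.599, -0.001], [0.599, -0.801, 0.001], [-0.0, -0.001, -1.0]]
force: [0.7, -0.3, 0.7]
opening: 0.0274
finger_force: 0.7
```

Pressed at about 15 N and unloaded. I'll centre the tool, open the fingers and lift.

{"api": "step_arm", "payload": {"dp": [[0,0.0017,0],[0,0.0017,0],[0,0,0],[0,0,0]], "rotation": [[0,0,0],[0,0,0],[0,0,0],[0,0,0]]}}

```text
time: 11.97
position: [0.5226, -0.1336, 0.06]
tcp_rot: [[0.801, 0.598, -0.001], [0.598, -0.801, 0.001], [-0.0, -0.001, -1.0]]
force: [0.5, -0.9, 0.2]
opening: 0.0275
finger_force: 0.0
```

{"api": "step_arm", "payload": {"dp": [[0,0,0],[0,0,0],[0,0,0],[0,0,-0.01],[0,0,-0.02],[0,0,-0.03],[0,0,-0.03],[0,0,-0.03],[0,0,0],[0,0,0]], "rotation": [[0,0,0],[0,0,0],[0,0,0],[0,0,0],[0,0,0],[0,0,0],[0,0,0],[0,0,0],[0,0,0],[0,0,0]], "hand": 0.1}}

```text
time: 12.8
position: [0.5248, -0.1341, 0.1832]
tcp_rot: [[0.801, 0.598, 0.006], [0.598, -0.801, -0.002], [0.004, 0.005, -1.0]]
force: [0.3, 0.4, -0.9]
opening: 0.0379
finger_force: 0.0
```

```bash
python3 - <<'E'
from h import *
p,d=capture("scene"); q,_=capture("top")
a=cv2.resize(p[130:250,220:380,::-1],None,fx=4,fy=4,interpolation=cv2.INTER_CUBIC)
cv2.imwrite("pics/s3.png",a); s=sense();print(s['position'],s['force'],s['time'])
E
```

```text
[ 0.52237542 -0.13403963  0.17995403] [-0.39920428  0.08877929 -0.5959785 ] 12.9
```

View pics/s3.png

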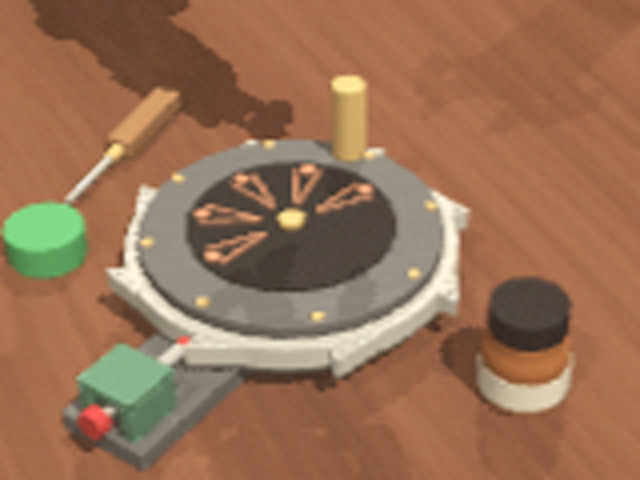

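The tooth tip at (188,350) bears on the pawl nose at (183,342). The jar, eraser and graver haven't moved, and the gripper is clear of everything.

```bash
python3 -c "
from bench import *; print(hand_in())"
```

```text
the job is handed in; nothing more can be done
None
```

I turned the table one tooth past the click, then back onto the pawl. I pressed it home at about 14–15 N at the knob for roughly two seconds (highest reading 19 N in total) and let go with it seated. The job is handed in at about 13 s, and the ink jar, eraser and graver are where they lay.

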